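# Set up the slatted sample stand

### The job

Set up the little slatted stand where it stands: push the prop leg behind it all the way out to its stop, then hang the metal bin in the middle of the upper groove, its lip up behind the top slat and its back flat against the slat below. Do not knock the stand over or disturb the jar, the cup and the loop tool.

Things in the scene. Friction and masses are not known exactly. Their poses are not given: they have to be found in the camera images.
- sample_stand: Free-standing (loose, 1.3 kg) upright slatted wooden panel, 260 mm wide, 224 high, on two feet. Origin: at table height under the middle of its front face; x runs from front (seen by the robot) to back, y to its left end, z up. Three pale slats 6 mm thick (x 0 to 6) across the full width: z 18-74, 98-160 and 184-224 mm; the two 24 mm gaps are the grooves.
- upper_groove (a point): Middle of the upper groove's lower front edge (top of the middle slat), at (0, 0, 160) mm in the stand's frame, same axes. The groove opens through to the back: free behind the slats to x = 20 mm for |y| < 110 mm.
- stand_top (a point): Middle of the top slat's upper edge, (3, 0, 224) mm in the stand's frame. Behind the slats (x 6 to 30 mm, full height) stand three stiles: ends |y| 110-130, middle |y| < 12 mm. Feet: |y| 110-130, x -36 to 48, 16 mm high. With the leg folded, a push of some 2 N at the top tips the stand backwards.
- prop_leg (a joint): Angle q of the prop leg about its upright hinge line at x = 30, y = 12 mm in the stand's frame. 0: folded along the stand's back towards its left end (+y); at q the leg points along (sin q, cos q) in the stand's x, y. 1.571, straight back, is the stop: its end butts on the middle stile. Starts ajar at 0.35 to 0.7; hinge friction 0.03 N m, no spring: it stays where it is left.
- leg_top (a point): On the prop leg's inner face (towards the panel), 75 mm from the hinge line, 220 mm above the table; y points along the leg away from the hinge, x out of its far face. The leg is a wooden gate frame 12 mm thick, 120 long, 1 to 222 mm above the table, top rail at z 190-220 mm.
- hook_bin: Open bin of 2.5 mm aluminium sheet, 90 mm deep (x), 60 wide (y), 45 high, front wall 26 high; 0.1 to 0.2 kg. Stands on the table, back roughly away from the robot. Origin: centre of its underside; x points to its back, z up. At the top of its back a shelf and an upturned lip (see points) to hang it by.
- bin_hook (a point): Underside of the shelf where it leaves the bin's back, (45, 0, 42.5) mm in the bin's frame; the shelf is 44 wide, 2.5 thick, and reaches back to x = 57.5. Hung, this point lies at the groove's lower front edge, the shelf on the middle slat.
- bin_lip (a point): Middle of the lip's upper edge, (56.25, 0, 70.5) mm in the bin's frame; lip 44 wide, 2.5 thick. Shelf and lip are 28 mm high, the groove 24: the bin goes in only with its front raised some 35 degrees, lip first, then turned down level. Hung, the lip stands behind the top slat, 4 mm above its lower edge; the bin may droop 3 degrees.
- glaze_jar: Bystander: glaze jar with dark screw lid, 62 mm across, 66 mm high; origin at its underside.
- bisque_cup: Bystander: unglazed clay cup, 69 mm across, 83 mm high; origin at its underside.
- loop_tool: Bystander: loop trimming tool with wooden handle, 172 mm long, 14 mm high, lying on the table; origin at its middle.

How it is judged:
By the outcome, as a careful person would: the job done as asked, in the order asked, and still so for the second after the job is handed in, with the robot touching nothing.
It also fails if it takes over 58 s, if anything falls off the work surface, if the arm or the gripper's body presses on something with over 40 N, if the wrist force passes 120 N, or if a joint passes its speed limit or range.

### The arm

A 7-joint arm with a two-finger parallel gripper is mounted at the origin on a cart in front of the work surface, level with it; the furniture and walls round the work are solid. World frame = base frame: x ahead of the robot, y to its left, z up, the work surface at z = 0. Lengths are in m, angles in rad, forces in N, time in s.
With the tool pointing down it reaches from about 0.4 to 0.875 m from the base axis. Payload 4.4 kg.
Tool frame: the origin (TCP) lies midway between the tips of the shut fingers; the grasp point (between the pads) lies bot.grasp_offset behind it (bot.grasp_offset is the distance from the TCP to the grasp point, in m); z points along the fingers, y is the line along which they close (so a half turn about z gives the same grasp; the last joint's range is limited). The gripper opens to 85 mm and grips with 20 to 120 N. Pads are 22 mm wide; open, the fingers measure 114 mm over their backs; the gripper's body (76 mm by 85 mm) begins 54 mm behind the grasp point. The pads swing forward as they close: fully open they stand 13 mm farther back than shut.
Start: joints at [-1.41, 0.628, 0.038, 1.517, -0.027, 0.996, -0.02], TCP at [0.146, 0.633, 0.231] pointing down, gripper open.
Joint ranges: [-3.06, 3.06], [-0.37, 2.12], [-1.25, 1.32], [0.18, 2.47], [-1.1, 4.24], [0.23, 1.98], [-2.94, 2.94]. Speed limits (rad/s): [2.57, 2.57, 3.14, 3.14, 3.14, 3.14, 3.14].

### API

Orientations are given as a 3x3 rotation matrix whose columns are the frame's x, y, z axes.
In Python, from station import bot, effector, kin, snapshot, calibration, job_done, monitor gives the robot as it stands. Calls block until the motion is done:
- bot.move_pose(position, orientation): joint-space move of the TCP to a pose.
- bot.movel(position, rotation=None, feed=0.15, guard=None): straight line of the TCP; rotation=None keeps the orientation; feed is the mean speed in m/s. With guard (N) it stops when the force on the tool has changed by that much, and returns True; else False.
- bot.goto_joints(angles): joint-space move.
- effector.release() and effector.close_gripper(): open the fingers fully, or close them until they stop; the grip force is fixed at half the most.
- bot.sleep(seconds).
- kin.ik(position, orientation): joint angles nearest the present ones, or None.
- snapshot(name): name is "scene" or "top" or "wrist"; returns (picture, depth): 480x640x3 uint8, red, green, blue; 480x640 float32, m along the optical axis (not along the pixel's ray), 0 where there is no reading.
- calibration(name): a dict with "fx", "fy", "cx", "cy" (pixels), "R" (3x3) and "t" (3): a world point X has camera coordinates R X + t; the wrist camera has in their place "mount" (4x4, takes a point from camera to tool coordinates, whose origin is the TCP and whose axes are the flange's). Camera axes: x right, y down, z forward; pixel columns grow to the right and rows downward; lengths in m; the calibration is good to about 2 mm. A picture is of the moment at which its call begins: read the wrist's pose just before it. calibration takes no time and is no camera call.
A pose or a line that the arm cannot do raises bot.Unreachable and nothing moves.
- job_done(): hands the job in; it is judged then, once.
Readings, each from a call of its own:
- monitor.get_t(): time.
- monitor.get_joints(): joint angles.
- monitor.get_joint_velocities(): joint speeds.
- monitor.get_joint_efforts(): joint torques, N m.
- monitor.get_eef_pos(): TCP position.
- monitor.get_orientation(): TCP orientation.
- monitor.get_wrist_force(): force on the tool from outside, world axes, zero at the start.
- monitor.get_wrist_torque(): the same for the moment, N m.
- monitor.get_gripper_width(): finger opening in m.
- monitor.get_finger_force(): force on a finger pad.
Only numpy, scipy, OpenCV 4.12 (cv2) and the standard library are available. Lean on these libraries where they do the work, as an engineer would, in place of code of your own. Each camera call takes 0.05 s, during which the arm holds its last target. There are 200 camera calls.

## Working session

There is one attempt and no reset: what is moved stays moved. The work goes in short steps, each a Python script; the robot and the scene stay as the last script left them, time stands still between calls to the robot, and variables do not carry over. Pictures are saved under pics/ and viewed, at most 10 in all, crops included, and the job is handed in when it is done.

```bash
mkdir -p pics; ls; cat > h.py <<'E'
import numpy as np, cv2
from station import bot, effector, kin, snapshot, calibration, job_done, monitor
def cloud(name):
    T=(np.array(monitor.get_eef_pos()),np.array(monitor.get_orientation()))
    im,d=snapshot(name); c=calibration(name)
    v,u=np.mgrid[0:480,0:640]
    P=np.stack([(u-c['cx'])/c['fx']*d,(v-c['cy'])/c['fy']*d,d],-1)
    if 'mount' in c:
        M=np.array(c['mount']); P=P@M[:3,:3].T+M[:3,3]; P=P@T[1].T+T[0]
    else:
        P=(P-np.array(c['t']))@np.array(c['R'])
    P[d==0]=np.nan
    return im,P
def save(im,n): cv2.imwrite('pics/'+n+'.png',im[:,:,::-1])
E
python3 - <<'E'
from h import *
a,P=cloud('scene'); b,Q=cloud('top')
np.savez('s0.npz',a=a,P=P,b=b,Q=Q); save(a,'scene0'); save(b,'top0')
print(monitor.get_t(),bot.grasp_offset,monitor.get_orientation())
for n in('scene','top'):
    c=calibration(n); print(n,-np.array(c['R']).T@c['t'])
print(calibration('wrist')['mount'])
E
```

```text
pics
0.1 0.0187 [[-9.74390822e-01  2.24860775e-01 -3.97751372e-04]
 [ 2.24861127e-01  9.74389309e-01 -1.71722802e-03]
 [ 1.42745983e-06 -1.76269005e-03 -9.99998446e-01]]
scene [-0.19302706 -0.27585794  0.79768164]
top [0.43451369 0.08537938 1.00537836]
[[-4.49032618e-04 -9.65000961e-01 -2.62245960e-01  6.53796588e-02]
 [ 9.99999814e-01 -5.41689688e-04  2.81028295e-04  4.07897595e-05]
 [-4.13248507e-04 -2.62245785e-01  9.65001024e-01 -1.42673413e-01]
 [ 0.00000000e+00  0.00000000e+00  0.00000000e+00  1.00000000e+00]]
```

View pics/scene0.png

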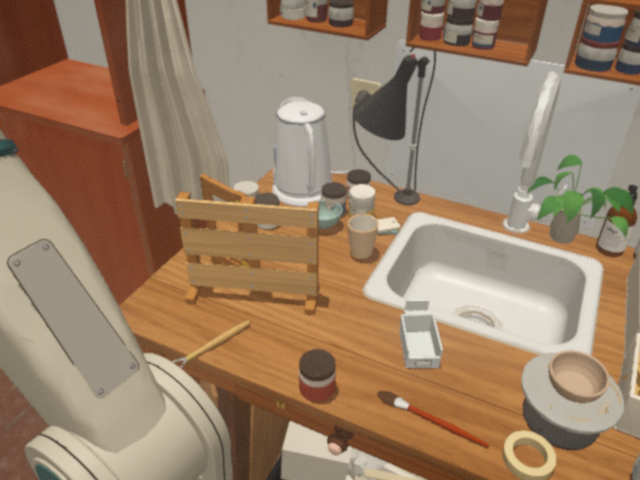

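View pics/top0.png

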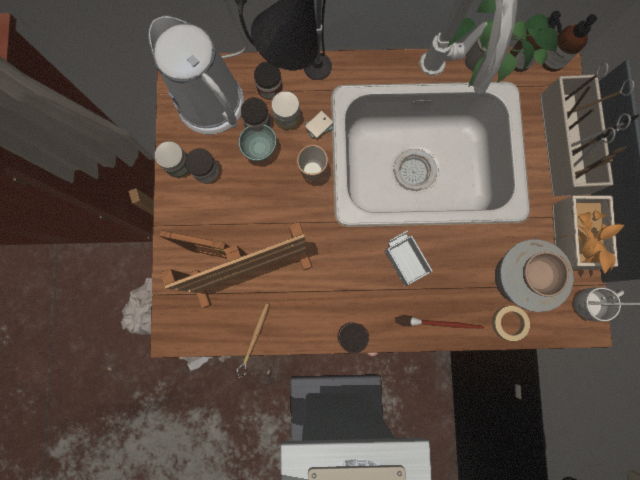

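The scene view shows the stand at (250,250) with its leg ajar at back left, the bin at (420,335), the jar at (317,375), the cup at (362,238) and the loop tool at (215,343). In the top view the stand's top runs from (167,287) to (303,240), the leg from (162,236) to (235,252), and the bin is at (408,258) with its lip at (400,238). Next I'll measure them.

```bash
python3 - <<'E'
from h import *
z=np.load('s0.npz'); 
np.set_printoptions(precision=4,suppress=True)
def rect(p): 
    r=cv2.minAreaRect((p[:,:2]*1000).astype(np.float32)); return np.array(cv2.boxPoints(r)),r
for k in('P','Q'):
    A=z[k]; print(k)
    def sel(zl,zh,u0,u1,v0,v1):
        m=np.zeros(A.shape[:2],bool); m[v0:v1,u0:u1]=1
        m&=(A[...,2]>zl)&(A[...,2]<zh); return A[m],m
    B={'P':dict(st=(165,325,180,320),bin=(395,445,295,370),jar=(290,345,340,410),cup=(340,385,205,270)),
       'Q':dict(st=(150,320,215,310),bin=(380,440,225,290),jar=(335,375,315,360),cup=(292,332,142,185))}[k]
    p,_=sel(.19,.235,*B['st']); print('top z pct',np.percentile(p[:,2],[5,50,90,99]),len(p))
    # fit main slat line by fitLine RANSAC-ish
    q=p.copy()
    best=None;rng=np.random.default_rng(0)
    for name in('slat','leg'):
        bi=None
        for _ in range(500):
            i,j=rng.choice(len(q),2,replace=False); d=q[j,:2]-q[i,:2]; L=np.hypot(*d)
            if L<.05: continue
            n=np.array([-d[1],d[0]])/L; r=(q[:,:2]-q[i,:2])@n; s=np.abs(r)<.004
            if bi is None or s.sum()>bi.sum(): bi=s
        c=q[bi,:2].mean(0); d=np.linalg.svd(q[bi,:2]-c,full_matrices=False)[2][0]; t=(q[bi,:2]-c)@d
        print(name,bi.sum(),'ends',c+d*np.percentile(t,1),c+d*np.percentile(t,99),'ang',np.degrees(np.arctan2(d[1],d[0])),'len',np.ptp(t),'zmax',np.percentile(q[bi,2],95))
        n=np.array([-d[1],d[0]]); q=q[np.abs((q[:,:2]-c)@n)>.02]
    p,_=sel(.006,.09,*B['bin']); b,r=rect(p); print('bin',b/1000,r,'z',np.percentile(p[:,2],[50,95,99.5]))
    h=p[p[:,2]>.052]; b,r=rect(h); print('lip',b/1000,h.mean(0),len(h))
    h=p[(p[:,2]>.035)&(p[:,2]<.05)]; b,r=rect(h); print('rim',b/1000,r,len(h))
    for n in('jar','cup'):
        p,_=sel(.05,.1,*B[n]); zt=np.percentile(p[:,2],95); h=p[p[:,2]>zt-.01]
        print(n,cv2.minEnclosingCircle((h[:,:2]*1000).astype(np.float32)),zt)
E
```

```text
P
top z pct [0.1922 0.2106 0.2227 0.2246] 3202
slat 2261 ends [0.4762 0.3376] [0.5606 0.0972] ang -70.65538232931638 len 0.2601336455392256 zmax 0.22312103266125796
leg 543 ends [0.5684 0.3525] [0.5399 0.2208] ang -102.2159856702511 len 0.14403299875719594 zmax 0.22144509336727036
bin [[ 0.473  -0.1008]
 [ 0.4914 -0.1804]
 [ 0.6391 -0.1461]
 [ 0.6206 -0.0665]] ((556.0154418945312, -123.47216033935547), (151.5758514404297, 81.72853088378906), 13.065083503723145) z [0.0307 0.0634 0.0701]
lip [[ 0.5692 -0.0846]
 [ 0.5894 -0.1235]
 [ 0.596  -0.1201]
 [ 0.5758 -0.0812]] [ 0.5828 -0.1021  0.0616] 179
rim [[ 0.4785 -0.1222]
 [ 0.5073 -0.1767]
 [ 0.6012 -0.127 ]
 [ 0.5724 -0.0726]] ((539.8690795898438, -124.61693572998047), (106.19188690185547, 61.61198425292969), 27.86396598815918) 484
jar ((370.21966552734375, 0.11819837987422943), 31.590091705322266) 0.0666617567429034
cup ((750.5255737304688, 77.88118743896484), 37.084747314453125) 0.08089926190835509
Q
top z pct [0.1967 0.2216 0.2245 0.2262] 1971
slat 916 ends [0.5618 0.0985] [0.4782 0.3378] ang 109.24544436173686 len 0.25816126597290256 zmax 0.2253194931345449
leg 391 ends [0.5439 0.2151] [0.5714 0.3527] ang 78.7145882619732 len 0.14365114802138937 zmax 0.2236205804723401
bin [[ 0.4622 -0.0884]
 [ 0.5138 -0.1901]
 [ 0.6062 -0.1433]
 [ 0.5546 -0.0415]] ((534.206298828125, -115.82687377929688), (103.61040496826172, 114.0527572631836), 26.869977951049805) z [0.0371 0.0507 0.0716]
lip [[ 0.573  -0.0835]
 [ 0.5924 -0.1206]
 [ 0.5944 -0.1196]
 [ 0.5751 -0.0824]] [ 0.5831 -0.1008  0.0672] 32
rim [[ 0.4811 -0.1204]
 [ 0.5091 -0.1757]
 [ 0.5979 -0.1307]
 [ 0.5699 -0.0754]] ((539.4840087890625, -125.54371643066406), (99.54483032226562, 62.05183410644531), 26.872472763061523) 313
jar ((372.6465148925781, 0.4517623484134674), 30.249731063842773) 0.06736134423631596
cup ((751.1279907226562, 77.43118286132812), 34.5550422668457) 0.08347128378551687
```

```bash
cat >> h.py <<'E'
np.set_printoptions(precision=4,suppress=True)
psi=np.radians(19.3); O=np.array([.5172,.2172,0])
def Rz(a): c,s=np.cos(a),np.sin(a); return np.array([[c,-s,0],[s,c,0],[0,0,1]])
S=Rz(psi)                       # stand frame
def sw(x,y,z): return O+S@np.array([x,y,z])/1000
def tool(yaw,lean,flip=False):
    """tool y along the lateral axis, tool back leaning by `lean` towards the robot from vertical"""
    X,Y,Z=Rz(yaw).T
    z=np.sin(lean)*X-np.cos(lean)*Z; y=-Y if not flip else Y
    return np.stack([np.cross(y,z),y,z],1)
E
python3 - <<'E'
from h import *
D=np.radians
for f in(0,1):
    for yaw in (psi,psi+np.pi/2,psi-np.pi/2): print('leg',f,yaw,kin.ik(sw(52,87,192),tool(yaw,0,f)))
    for a in(35,45,55): print('pick',f,a,kin.ik([.534,-.1283,.012],tool(D(27),D(a),f)))
    for a in(-10,0,10,20,35,45,55): print('hang',f,a,kin.ik(sw(-40,0,135),tool(psi,D(a),f)))
# planning
from heapq import heappush,heappop
def pts(a,b): # rect outline samples
    (u0,v0),(u1,v1)=a,b; n=np.arange(0,1.001,.05)
    return np.concatenate([np.c_[u0+(u1-u0)*n,n*0+v] for v in(v0,v1)]+[np.c_[n*0+u,v0+(v1-v0)*n] for u in(u0,u1)])
B=np.concatenate([pts((-2.5,-42.5),(0,2.5)),pts((0,0),(12.5,2.5)),pts((10,0),(12.5,28)),pts((-90,-42.5),(0,-40))])
rects=[(0,6,184,224),(0,6,98,160)]
def sd(p,r):
    dx=np.maximum(r[0]-p[...,0],p[...,0]-r[1]); dz=np.maximum(r[2]-p[...,1],p[...,1]-r[3])
    return np.hypot(np.maximum(dx,0),np.maximum(dz,0))+np.minimum(np.maximum(dx,dz),0)
xs=np.arange(-40,4.1,1.); zs=np.arange(130,185.1,1.); ts=np.arange(0,61,2.5)
C=np.zeros((len(xs),len(zs),len(ts)))
for k,t in enumerate(np.radians(ts)):
    q=B@np.array([[np.cos(t),-np.sin(t)],[np.sin(t),np.cos(t)]])
    p=q[None,None]+np.stack(np.meshgrid(xs,zs,indexing='ij'),-1)[:,:,None]
    c=np.minimum(sd(p,rects[0]),sd(p,rects[1])); c=np.minimum(c,20-p[...,0]); C[:,:,k]=c.min(-1)
np.save('C.npy',C)
g=(int(np.where(xs==0)[0][0])-1,int(np.where(zs==160)[0][0])+1,0)
print('goal clr',C[g])
# Dijkstra: cost heavily penalises low clearance
W=1+200*np.exp(-2*np.clip(C,0,None)); W[C<.3]=np.inf
dist=np.full(C.shape,np.inf); dist[g]=0; par={}; h=[(0,g)]
N=[(i,j,k) for i in(-1,0,1) for j in(-1,0,1) for k in(-1,0,1) if i or j or k]
while h:
    d,n=heappop(h)
    if d>dist[n]: continue
    if xs[n[0]]<=-38: break
    for o in N:
        m=tuple(a+b for a,b in zip(n,o))
        if all(0<=m[i]<C.shape[i] for i in range(3)):
            e=d+W[m]*np.linalg.norm(o)
            if e<dist[m]: dist[m]=e; par[m]=n; heappush(h,(e,m))
while n in par: print(xs[n[0]],zs[n[1]],ts[n[2]],round(C[n],1),end=' | '); n=par[n]
E
```

```text
leg 0 0.3368485456349056 [-0.9757  0.7305  0.6935  1.6488 -0.5456  0.9648 -1.3224]
leg 0 1.907644872429802 [-0.7476  0.6483  0.2817  1.6418 -0.219   0.8826 -0.0436]
leg 0 -1.233947781159991 [-0.262   0.6804 -0.5281  1.6262  0.4018  0.9452  2.5469]
pick 0 35 [ 1.1461  1.2105 -1.0546  2.2788  2.2896  0.5227 -2.6717]
pick 0 45 [ 1.2579  1.3346 -1.0585  2.3219  2.649   0.5181 -2.8333]
pick 0 55 [ 1.3751  1.4868 -1.0623  2.3296  2.9306  0.4931 -2.8929]
hang 0 -10 [-0.8457  0.7596  0.6658  1.8202 -0.5404  0.9466 -1.1435]
hang 0 0 [-0.8539  0.6666  0.616   1.9805 -0.602   0.6826 -1.0904]
hang 0 10 [-0.8155  0.5843  0.5037  2.1396 -0.7324  0.39   -0.9718]
hang 0 20 None
hang 0 35 None
hang 0 45 None
hang 0 55 None
leg 1 0.3368485456349056 [-0.5174  0.6331 -0.0976  1.6344  0.075   0.8778  1.2635]
leg 1 1.907644872429802 [-0.262   0.6804 -0.5281  1.6262  0.4018  0.9452  2.5469]
leg 1 -1.233947781159991 [-0.7476  0.6483  0.2817  1.6418 -0.219   0.8826 -0.0436]
pick 1 35 [ 1.1461  1.2105 -1.0546  2.2788  2.2896  0.5227  0.4699]
pick 1 45 [ 1.2579  1.3346 -1.0585  2.3219  2.649   0.5181  0.3083]

[... 648 characters left out ...]
.7 | -27.0 169.0 50.0 4.7 | -26.0 169.0 50.0 4.7 | -25.0 169.0 50.0 4.7 | -24.0 169.0 50.0 4.7 | -23.0 169.0 50.0 4.7 | -22.0 169.0 50.0 4.7 | -21.0 169.0 50.0 4.7 | -20.0 169.0 50.0 5.0 | -19.0 169.0 50.0 5.5 | -18.0 169.0 50.0 6.0 | -17.0 169.0 47.5 5.5 | -16.0 169.0 45.0 5.1 | -15.0 169.0 42.5 4.7 | -14.0 169.0 40.0 4.0 | -13.0 170.0 37.5 3.5 | -12.0 170.0 35.0 3.3 | -11.0 170.0 32.5 3.2 | -10.0 170.0 32.5 3.3 | -9.0 170.0 30.0 3.8 | -8.0 170.0 27.5 4.0 | -7.0 170.0 25.0 3.8 | -6.0 169.0 22.5 3.7 | -6.0 169.0 20.0 3.9 | -5.0 168.0 17.5 4.3 | -4.0 167.0 15.0 4.2 | -3.0 166.0 12.5 3.9 | -3.0 166.0 10.0 4.1 | -3.0 165.0 7.5 3.6 | -3.0 164.0 5.0 2.8 | -2.0 163.0 2.5 2.2 | -2.0 162.0 0.0 2.0 |
```

```bash
cat > leg.py <<'E'
from h import *
R=tool(psi+np.pi/2,0)
def at(q,off,z=193,r=75): return sw(30+r*np.sin(q)-off*np.cos(q),12+r*np.cos(q)+off*np.sin(q),z)
effector.close_gripper()
p=at(.5,26); 
bot.movel([.146,.633,.33],feed=.3)
bot.move_pose(p+[0,0,.14],R)
print('down guard',bot.movel(p,feed=.15,guard=4)); print(monitor.get_eef_pos(),monitor.get_wrist_force())
for q in np.linspace(.6,1.45,7):
    off=14.5*np.cos(q)+11*np.sin(q)
    g=bot.movel(at(q,off),feed=.06,guard=5); print(round(q,2),g,monitor.get_wrist_force())
    if g: break
else:
    g=bot.movel(at(1.571,4),feed=.04,guard=2.5); print('end',g,monitor.get_wrist_force(),S.T@(np.array(monitor.get_eef_pos())-O))
print(monitor.get_t())
a,P=cloud('scene'); b,Q=cloud('top'); save(a,'scene1'); save(b,'top1'); np.savez('s1.npz',a=a,P=P,b=b,Q=Q)
E
python3 leg.py
python3 - <<'E'
from h import *
D=np.radians
q0=None
for a in(0,5,10,15,20): print('pick',a,kin.ik([.52,-.135,.012],tool(D(27),D(a),1)),'hang',kin.ik(sw(-62,0,130),tool(psi,D(a),1)))
for a in(-20,-30,-40): print('tilt',a,kin.ik(sw(-80,0,175),tool(psi,D(a),1)))
E
```

```text
down guard False
[0.5287 0.317  0.1939] [-0.053   0.6701  0.1283]
0.6 False [-0.0302  0.335  -0.1135]
0.74 False [ 0.6772 -0.7212 -0.4824]
0.88 False [-0.1151  0.8327 -1.3368]
1.02 False [-0.124   0.4055  0.8712]
1.17 False [ 0.148  -0.1633 -0.2126]
1.31 False [-0.996   0.4008  0.2646]
1.45 False [-0.3697  0.1512 -0.0015]
end True [0.1573 0.2148 0.571 ] [0.104  0.0217 0.1926]
7.075
pick 0 [ 0.2949  0.8142 -0.1424  1.9776  0.2902  0.369   1.9672] hang [-0.3941  0.5697 -0.0978  2.0288  0.1014  0.5476  1.3445]
pick 5 [ 0.3628  0.8051 -0.1872  2.0379  0.3163  0.2527  1.9745] hang [-0.4172  0.5408 -0.0745  2.1088  0.1276  0.4097  1.3133]
pick 10 [ 0.6223  0.8526 -0.5207  2.0899  1.1067  0.2965  1.2577] hang [-0.4521  0.5192 -0.0373  2.1893  0.1684  0.2641  1.266 ]
pick 15 [ 0.777   0.9094 -0.6962  2.1411  1.5009  0.3401  0.9319] hang [-0.2504  0.5224 -0.3326  2.2637  1.0701  0.2408  0.3577]
pick 20 [ 1.0192  1.1005 -1.0587  2.1857  1.716   0.6188  0.8359] hang [ 0.1978  0.7233 -1.0587  2.3317  1.6022  0.7068 -0.1684]
tilt -20 [-0.3421  0.652  -0.1565  1.7337  0.05    1.1087  1.3941]
tilt -30 [-0.327   0.7561 -0.1796  1.5889  0.0474  1.325   1.3928]
tilt -40 [-0.3157  0.8658 -0.2036  1.4495  0.0471  1.5305  1.3842]
```

```bash
python3 - <<'E'
import cv2,numpy as np
a=cv2.imread('pics/scene1.png')[160:330,130:350]; b=cv2.imread('pics/top1.png')[180:330,140:340]
cv2.imwrite('pics/c1.png',np.vstack([cv2.resize(a,(400,300)),cv2.resize(b,(400,300))]))
E
```

```text
(no output)
```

View pics/c1.png

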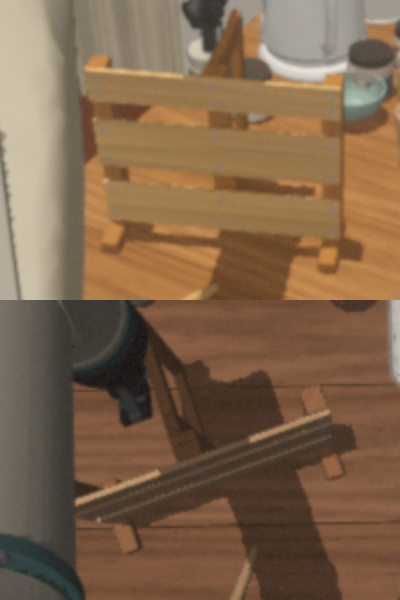

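```bash
cat >> h.py <<'E'
def line(p,thr=.004,N=400):
    rng=np.random.default_rng(0); bi=None
    for _ in range(N):
        i,j=rng.choice(len(p),2,replace=False); d=p[j,:2]-p[i,:2]; L=np.hypot(*d)
        if L<.05: continue
        s=np.abs((p[:,:2]-p[i,:2])@np.array([-d[1],d[0]])/L)<thr
        if bi is None or s.sum()>bi.sum(): bi=s
    q=p[bi]; c=q[:,:2].mean(0); d=np.linalg.svd(q[:,:2]-c,full_matrices=False)[2][0]; t=(q[:,:2]-c)@d
    return c+d*np.percentile(t,1),c+d*np.percentile(t,99),np.degrees(np.arctan2(d[1],d[0]))%180,bi
def stand():
    for k in('scene','top'):
        _,A=cloud(k); p=A[(A[...,2]>.195)&(A[...,2]<.228)]
        s=(p-O)@S*1000; m=(abs(s[:,0]-3)<20)&(abs(s[:,1])<140); l=(s[:,0]>32)&(s[:,0]<165)&(abs(s[:,1])<75)
        a,b,g,_=line(p[m]); print(k,'slat',(np.r_[a,0]-O)@S*1000,(np.r_[b,0]-O)@S*1000,'yaw',g-90)
        if l.sum()>30:
            a,b,g,_=line(p[l]); print('  leg',(np.r_[a,0]-O)@S*1000,(np.r_[b,0]-O)@S*1000,'ang rel x',g-np.degrees(psi),l.sum())
E
python3 - <<'E'
from h import *
p=np.array(monitor.get_eef_pos()); p=p+S@[0,.012,0]; bot.movel(p,feed=.1); p[2]=.34; bot.movel(p,feed=.3)
D=np.radians; yb=D(27); c=np.array([.534,-.1283,0])
bot.move_pose(c+Rz(yb)@[-.03,0,.20],tool(yb,0,1)); effector.release()
print(monitor.get_t(),monitor.get_wrist_force()); stand()
im,W=cloud('wrist'); np.savez('w0.npz',im=im,W=W); save(im,'w0')
lo=lambda a,b:W[(W[...,2]>a)&(W[...,2]<b)&(np.hypot(W[...,0]-c[0],W[...,1]-c[1])<.1)]
for a,b in((.038,.05),(.058,.08)):
    r=cv2.minAreaRect((lo(a,b)[:,:2]*1000).astype(np.float32)); print(r)
E
```

```text
10.7833 [ 0.387  -0.1201 -1.1474]
scene slat [  1.1929 -57.156    0.    ] [   0.8194 -129.449     0.    ] yaw 19.004003690056194
top slat [   2.4707 -127.6039    0.    ] [  4.9736 125.8491   0.    ] yaw 18.734216554875005
  leg [148.3533   0.5899   0.    ] [33.1373  2.2958  0.    ] ang rel x -0.8482381684351203 501
((541.7164916992188, -125.88247680664062), (101.10924530029297, 61.342655181884766), 27.464946746826172)
((586.392578125, -102.7209701538086), (3.036104202270508, 43.920082092285156), 27.559974670410156)
```

View pics/w0.png

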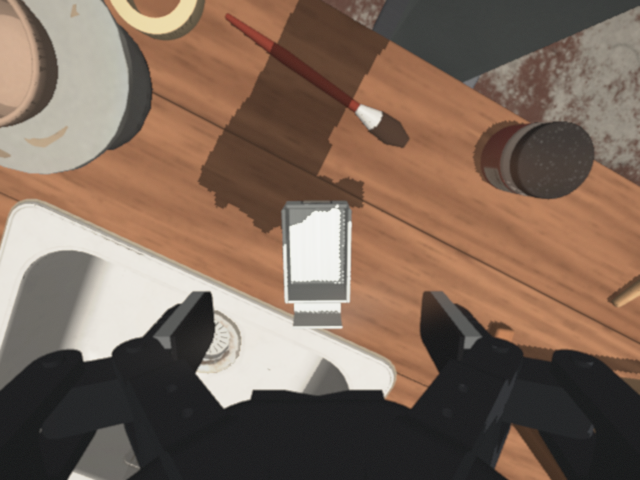

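The wrist view shows the bin upright and centred at (318,250), with its lip at (317,315) towards the panel. The jar at (540,160) is clear. The leg is square to the panel, so it is on its stop. Next I grasp the bin and check how it sits in the hand.

```bash
python3 - <<'E'
from h import *
yb=np.radians(27.5); c=np.array([.5363,-.1288,0]); R=tool(yb,0,1)
p=c+Rz(yb)@[-.032,0,.004]
bot.move_pose(p+[0,0,.11],R)
print(bot.movel(p,feed=.12,guard=8),monitor.get_eef_pos())
effector.close_gripper(); print('w',monitor.get_gripper_width(),monitor.get_finger_force())
bot.movel(p+[0,0,.15],feed=.2)
print(monitor.get_gripper_width(),monitor.get_t(),monitor.get_wrist_force())
T=np.array(monitor.get_eef_pos()); Rt=np.array(monitor.get_orientation())
im,W=cloud('wrist'); save(im,'w1')
B=(W-T)@Rz(yb)*1000     # bin-aligned axes about TCP
np.savez('w1.npz',im=im,B=B)
m=(abs(B[...,1])<40)&(B[...,0]>60)&(B[...,0]<110)&(B[...,2]>-20)&(B[...,2]<100)
q=B[m]; print(len(q)); top=q[q[:,2]>45]; print('lip',top.min(0),top.mean(0),top.max(0),len(top))
print('tops pct',np.percentile(top[:,2],[2,50,98]))
E
python3 - <<'E'
import numpy as np
from heapq import *
C=np.load('C.npy')[:,:,:17]; xs=np.arange(-40,4.1,1.); zs=np.arange(130,185.1,1.); ts=np.arange(0,61,2.5)
g=(39,31,0); W=1+200*np.exp(-2*np.clip(C,0,None)); W[C<.3]=np.inf
dist=np.full(C.shape,np.inf); dist[g]=0; par={}; h=[(0,g)]
N=[(i,j,k) for i in(-1,0,1) for j in(-1,0,1) for k in(-1,0,1) if i or j or k]
while h:
    d,n=heappop(h)
    if d>dist[n]: continue
    if xs[n[0]]<=-39: break
    for o in N:
        m=tuple(a+b for a,b in zip(n,o))
        if all(0<=m[i]<C.shape[i] for i in range(3)):
            e=d+W[m]*np.linalg.norm(o)
            if e<dist[m]: dist[m]=e; par[m]=n; heappush(h,(e,m))
while n in par: print(int(xs[n[0]]),int(zs[n[1]]),ts[n[2]],round(C[n],1),end=' | '); n=par[n]
E
```

```text
False [ 0.5086 -0.1438  0.0047]
w 0.0592755112685564 65.20805239677429
0.059063547585289124 13.6917 [-1.2343  0.1391 -1.473 ]
0
-39 164 40.0 13.2 | -38 164 40.0 12.3 | -37 164 40.0 11.5 | -36 164 40.0 10.7 | -35 164 40.0 9.9 | -34 164 40.0 9.2 | -33 164 40.0 8.5 | -32 164 40.0 7.9 | -31 164 40.0 7.2 | -30 164 40.0 6.6 | -29 164 40.0 6.0 | -28 164 40.0 5.5 | -27 164 40.0 5.2 | -26 164 40.0 5.0 | -25 164 40.0 5.0 | -24 164 40.0 5.0 | -23 164 40.0 5.0 | -22 164 40.0 5.0 | -21 164 40.0 5.0 | -20 164 40.0 5.0 | -19 164 40.0 4.7 | -18 165 40.0 4.3 | -17 166 40.0 4.0 | -16 167 40.0 4.1 | -15 168 40.0 4.2 | -14 169 40.0 4.0 | -13 170 37.5 3.5 | -12 170 35.0 3.3 | -11 170 32.5 3.2 | -10 170 32.5 3.3 | -9 170 30.0 3.8 | -8 170 27.5 4.0 | -7 170 25.0 3.8 | -6 169 22.5 3.7 | -6 169 20.0 3.9 | -5 168 17.5 4.3 | -4 167 15.0 4.2 | -3 166 12.5 3.9 | -3 166 10.0 4.1 | -3 165 7.5 3.6 | -3 164 5.0 2.8 | -2 163 2.5 2.2 | -2 162 0.0 2.0 | Traceback (most recent call last):
  File "<stdin>", line 14, in <module>
    return umr_minimum(a, axis, None, out, keepdims, initial, where)
ValueError: zero-size array to reduction operation minimum which has no identity
```

View pics/w1.png

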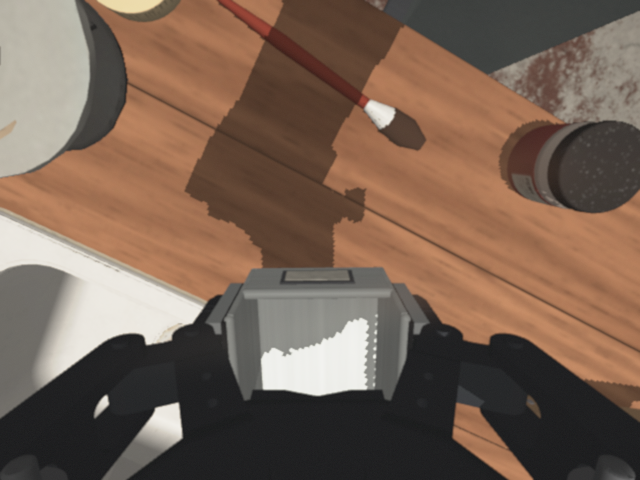

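The front wall at (320,285) sits symmetrically between the fingers and looks level. The lip is hidden from the wrist camera. I'll carry the bin to just in front of the stand and check the lip and the stand with the fixed cameras.

```bash
python3 - <<'E'
s=open('h.py').read()
s=s.replace("psi=np.radians(19.3); O=np.array([.5172,.2172,0])","psi=np.radians(18.75); O=np.array([.5172,.2172,0])+Rz(np.radians(19.3))@[.0005,-.0009,0]")
s=s.replace("def Rz(a): c,s=np.cos(a),np.sin(a); return np.array([[c,-s,0],[s,c,0],[0,0,1]])\n","")
s=s.replace("psi=","def Rz(a): c,s=np.cos(a),np.sin(a); return np.array([[c,-s,0],[s,c,0],[0,0,1]])\npsi=",1)
s+='''
HT=np.array([77,0,37.8])   # hook minus TCP in bin axes, mm
def pose(x,z,th,y=0,HT=HT):
    """TCP pose putting the hook at (x,y,z) mm in the stand frame, front raised th deg"""
    t=np.radians(th); c,s=np.cos(t),np.sin(t)
    Rb=np.array([[c,0,s],[0,1,0],[-s,0,c]])
    return sw(*(np.array([x,y,z])-Rb@HT)), tool(psi,-t,1)
'''
open('h.py','w').write(s)
E
python3 - <<'E'
from h import *
bot.move_pose(*pose(-50,170,0)); print(monitor.get_t(),(np.array(monitor.get_eef_pos())-O)@S*1000,monitor.get_wrist_force())
stand()
for k in('top','scene'):
    im,P=cloud(k); save(im,k+'2'); B=(P-O)@S*1000; np.savez(k+'2.npz',B=B)
    m=(B[...,0]>-46)&(B[...,0]<-25)&(abs(B[...,1])<40)&(B[...,2]>170); q=B[m]
    if len(q)>5: print(k,'lip',len(q),q.min(0),q.max(0),np.median(q,0))
    m=(B[...,0]>-60)&(B[...,0]<-46)&(abs(B[...,1])<40)&(B[...,2]>150); q=B[m]
    if len(q)>5: print(k,'shelf/rim',len(q),q.min(0),q.max(0),np.median(q,0))
a=cv2.imread('pics/scene2.png')[180:330,170:370]; b=cv2.imread('pics/top2.png')[180:330,140:340]
cv2.imwrite('pics/c2.png',np.vstack([cv2.resize(a,(400,300)),cv2.resize(b,(400,300))]))
E
```

```text
15.0167 [-126.4951   -1.1465  132.1307] [-0.2618  0.6694 -1.3323]
scene slat [  1.2829 113.982    0.    ] [   1.266  -128.1091    0.    ] yaw 18.745998073472492
  leg [148.2014   2.2565   0.    ] [36.9105  2.6563  0.    ] ang rel x -0.20584803389263584 290
top slat [   3.13   -126.7766    0.    ] [  3.2671 126.7366   0.    ] yaw 18.71900627171999
  leg [148.0058   3.02     0.    ] [33.7728  4.0029  0.    ] ang rel x -0.4930084552537153 502
top lip 125 [-45.8026 -22.4152 170.0345] [-38.3684  21.4436 200.5046] [-40.8168  -0.26   174.4218]
top shelf/rim 150 [-59.9246 -31.3462 150.0527] [-46.133   29.1219 175.7342] [-51.7757  -0.2062 171.4047]
scene lip 29 [-43.4987 -22.1886 179.3571] [-37.4307 -16.3639 198.0274] [-40.8611 -19.9287 190.8242]
scene shelf/rim 26 [-57.8846 -30.4924 150.0945] [-51.2179 -16.208  168.3794] [-53.0885 -20.5689 161.2507]
```

View pics/c2.png

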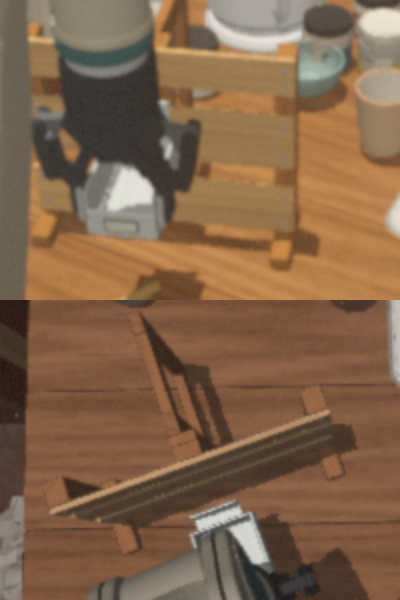

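The stand fit and the hook position agree within about 1 mm, and the leg is square. The lower crop shows the bin's lip at (215,517), in front of the panel's middle. Now I insert it with guarded steps.

```bash
cat > ins.py <<'E'
from h import *
W=[(-30,164,40),(-19,164,40),(-16,167,40),(-14,169,40),(-12,170,35),(-10,170,32.5),(-9,170,30),(-7,170,25),(-6,169,20),(-4,167,15),(-3,166,10),(-3,164,5),(-2,162,0)]
bot.move_pose(*pose(-45,164,25,y=.5)); bot.move_pose(*pose(-42,164,40,y=.5))
for w in W:
    p,R=pose(*w,y=.5); g=bot.movel(p,R,feed=.05,guard=5)
    print(w,g,(np.array(monitor.get_eef_pos())-p)@S*1000,S.T@monitor.get_wrist_force())
    if g: break
print(monitor.get_t()); stand()
for k in('top','scene'): im,_=cloud(k); save(im,k+'3')
a=cv2.imread('pics/scene3.png')[180:330,170:370]; b=cv2.imread('pics/top3.png')[180:330,140:340]
cv2.imwrite('pics/c3.png',np.vstack([cv2.resize(a,(400,300)),cv2.resize(b,(400,300))]))
E
python3 ins.py
```

```text
(-30, 164, 40) False [0.062  0.0335 0.2688] [-0.1103  0.8732 -1.644 ]
(-19, 164, 40) False [ 0.1991 -0.0167 -0.1748] [ 0.2724 -0.6413 -1.3165]
(-16, 167, 40) False [ 0.1963 -0.0055  0.1344] [-0.3071  0.37   -1.9316]
(-14, 169, 40) False [0.1531 0.0027 0.1132] [-0.6908 -0.4946 -1.5272]
(-12, 170, 35) False [-0.3785  0.0206  0.7427] [-0.3157 -0.1938 -0.8613]
(-10, 170, 32.5) False [-0.1136  0.0194  0.2751] [-0.2286 -0.5591 -0.845 ]
(-9, 170, 30) False [-0.2063  0.0328  0.2077] [-0.0475  0.2676 -1.1161]
(-7, 170, 25) False [-0.2148  0.0355  0.3997] [ 0.266   0.6006 -1.5785]
(-6, 169, 20) False [0.0725 0.0303 0.2154] [ 0.0294  0.6078 -1.4733]
(-4, 167, 15) False [0.3093 0.0451 0.1615] [-0.1385 -0.5624 -1.4191]
(-3, 166, 10) False [0.1754 0.038  0.2152] [-0.0021 -0.5873 -0.7931]
(-3, 164, 5) False [0.6863 0.0455 0.2754] [-0.1209  0.6686 -0.757 ]
(-2, 162, 0) False [0.9655 0.0622 0.3077] [ 0.0919 -0.6034 -1.3369]
20.3417
scene slat [  1.3023 104.1268   0.    ] [   1.246  -128.2716    0.    ] yaw 18.73610870083023
  leg [146.4884   2.1477   0.    ] [68.0459  1.8118  0.    ] ang rel x 0.24534041559672914 199
top slat [   2.5491 -126.9983    0.    ] [  4.8924 127.6256   0.    ] yaw 18.222734435350887
  leg [147.6192   3.5097   0.    ] [32.9179  3.1353  0.    ] ang rel x 0.18702879603702627 504
```

View pics/c3.png

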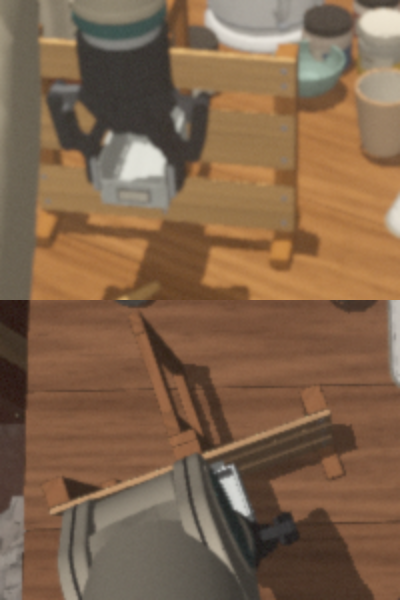

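Insertion went through with no contact, and the crop shows the bin level against the panel's middle. Next: seat it, release and back off.

```bash
python3 - <<'E'
from h import *
p,R=pose(2,162,0,y=.5); print('in',bot.movel(p,R,feed=.02,guard=2.5),(np.array(monitor.get_eef_pos())-p)@S*1000,S.T@monitor.get_wrist_force())
q=np.array(monitor.get_eef_pos())-S@[.0005,0,0]; print('down',bot.movel(q-[0,0,.006],R,feed=.02,guard=3),((np.array(monitor.get_eef_pos())-q)*1000),S.T@monitor.get_wrist_force())
bot.sleep(.3); print(monitor.get_t(),S.T@monitor.get_wrist_force())
stand()
im,P=cloud('top'); B=(P-O)@S*1000
m=(B[...,0]>5)&(B[...,0]<20)&(abs(B[...,1])<60)&(B[...,2]>160)&(B[...,2]<215); q=B[m]; print('behind slat',len(q), q.mean(0) if len(q) else '')
E
```

```text
in False [-0.0866  0.0082 -0.0914] [-0.0347 -0.2931 -0.4089]
down True [ 0.6742  0.308  -2.5886] [-0.0095 -1.0437  3.0233]
21.4417 [-0.0937  0.3157  4.4043]
scene slat [  1.1571 102.3128   0.    ] [   1.3413 -128.3373    0.    ] yaw 18.795762236124787
  leg [146.9613   2.446    0.    ] [69.1329  1.6374  0.    ] ang rel x 0.5952041327250583 190
top slat [   2.6099 -127.543     0.    ] [  5.4407 128.2685   0.    ] yaw 18.115990946659636
  leg [148.2924   4.1315   0.    ] [33.0461  3.6101  0.    ] ang rel x 0.2592141990589596 505
behind slat 6 [ 13.6186 -12.6901 201.8557]
```

```bash
python3 - <<'E'
from h import *
p0=np.array(monitor.get_eef_pos()); bot.movel(p0+[0,0,.0012],feed=.02)
p=np.array(monitor.get_eef_pos()); print(S.T@monitor.get_wrist_force())
print('in',bot.movel(p+S@[.005,0,0],feed=.015,guard=2.5),(np.array(monitor.get_eef_pos())-p)@S*1000,S.T@monitor.get_wrist_force())
p=np.array(monitor.get_eef_pos()); print('down',bot.movel(p-[0,0,.004],feed=.015,guard=2.5),S.T@monitor.get_wrist_force())
print('H',(np.array(monitor.get_eef_pos())-O)@S*1000+HT)
effector.release(); bot.sleep(.3)
p=np.array(monitor.get_eef_pos()); bot.movel(p+[0,0,.10]-S@[.01,0,0],feed=.12)
p=np.array(monitor.get_eef_pos()); bot.movel(p-S@[.0,.3,0]+[0,0,.05],feed=.25)
print(monitor.get_t()); stand()
for k in('top','scene'):
    im,P=cloud(k); save(im,k+'4'); B=(P-O)@S*1000
    m=(B[...,0]>-100)&(B[...,0]<-4)&(abs(B[...,1])<45)&(B[...,2]>105)&(B[...,2]<200); q=B[m]; print(k,'bin',len(q),np.percentile(q,[1,50,99],axis=0))
    m=(B[...,0]>8)&(B[...,0]<18)&(abs(B[...,1])<45)&(B[...,2]>150); q=B[m]
    if len(q): print('behind',len(q),q.mean(0))
a=cv2.imread('pics/scene4.png')[160:330,150:390]; b=cv2.imread('pics/top4.png')[180:330,140:340]
cv2.imwrite('pics/c4.png',np.vstack([cv2.resize(a,(420,300)),cv2.resize(b,(420,300))]))
E
```

```text
[-0.2259  0.1152 -1.1884]
in True [ 1.1469 -0.0259 -0.266 ] [-2.8121 -0.3119  4.0078]
down True [-0.6449  0.2972  2.9692]
H [  1.989    0.6216 158.6221]
25.3167
scene slat [ 1.3544 -0.3635  0.    ] [   1.3124 -128.3285    0.    ] yaw 18.731207010274872
  leg [147.6075   2.5192   0.    ] [36.3278  2.9385  0.    ] ang rel x -0.21588232361128235 289
top slat [   3.0731 -126.7637    0.    ] [  3.3844 127.2127   0.    ] yaw 18.679780057251435
  leg [147.7427   2.5651   0.    ] [33.7506  4.521   0.    ] ang rel x -0.982981030396985 501
top bin 1503 [[-90.1103 -29.0653 112.3486]
 [-47.2935   4.669  117.7447]
 [ -4.9658  30.8302 163.5708]]
behind 85 [ 13.0043  -0.6968 222.541 ]
scene bin 838 [[-92.1966 -29.2152 113.0165]
 [-46.9185 -12.8738 124.679 ]
 [ -4.1297  11.8586 162.5273]]
behind 84 [ 10.2489  -5.4858 184.0626]
```

View pics/c4.png

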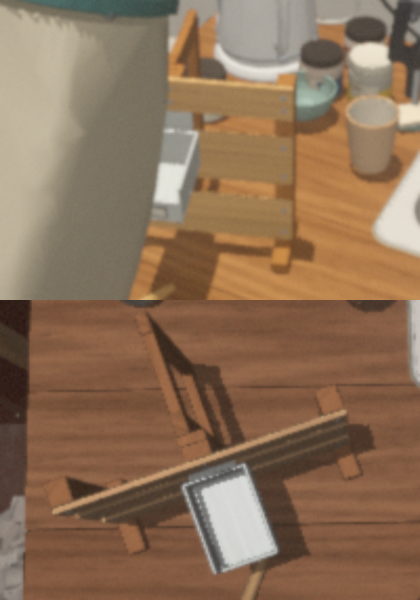

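```bash
python3 - <<'E'
from h import *
_,P=cloud('top'); B=(P-O)@S*1000
m=(B[...,0]>-84)&(B[...,0]<-25)&(abs(B[...,1])<20)&(B[...,2]>105)&(B[...,2]<135); q=B[m]
k=np.polyfit(q[:,0],q[:,2],1); print('droop deg',np.degrees(np.arctan(k[0])),'floor at back',k[1],len(q))
m=(B[...,0]>-60)&(B[...,0]<-20)&(abs(B[...,1])<40)&(B[...,2]>140); print('rim y',np.percentile(B[m][:,1],[1,99]))
z=np.load('s0.npz'); a=cv2.cvtColor(z['b'],6); b=cv2.cvtColor(cv2.imread('pics/top4.png'),cv2.COLOR_BGR2RGB); b=cv2.cvtColor(b,6)
for n,(u0,u1,v0,v1) in dict(jar=(335,375,315,360),cup=(292,332,142,185),tool=(230,275,300,380)).items(): print(n,cv2.absdiff(a,b)[v0:v1,u0:u1].mean())
print(monitor.get_t(),monitor.get_gripper_width(),monitor.get_wrist_force())
job_done()
E
```

```text
droop deg 3.57176178988751 floor at back 119.54750916239838 604
rim y [-29.5192  31.7146]
jar 2.813888888888889
cup 3.3843023255813955
tool 15.225833333333334
25.5667 0.08521826348641139 [-0.2175  0.2384  0.8285]
the job is handed in; nothing more can be done
```

I handed the job in at 25.6 s. The prop leg is out at its stop and the bin hangs level to about 3.6° droop by camera (3° is the stated allowance), centred to about 1 mm in the upper groove. The stand is upright and the jar and cup look unmoved; the loop tool's image patch changed, probably from the bin's and arm's shadow, but I did not confirm that.

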